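# Fetch the salt jar from behind the sliding door

### The job

Slide the lower door of the low cabinet all the way open, under the other door, and take out the tall clay jar behind it. Set the jar down gently, upright and wholly on the round wooden board; leave the squat bowl in the cabinet and keep the upper door shut.

Things in the scene. Friction and masses are not known exactly. Their poses are not given: they have to be found in the camera images.
- cabinet: low wooden box fixed on the bench, 264 mm deep (x) by 500 mm long (y), origin at the centre of its underside, on the bench. Two 8 mm plywood doors lie flat as its top and slide along y: the lower one over its left (+y) half, the upper one over its right half. Front and back rails rise to 113 mm; the inner floor is at 12 mm.
- low_door (a joint): travel (m) of the lower door: 0 = shut, 0.18 = fully open. It slides along the cabinet's -y, under the upper door, and stays where left (about 2 N of friction). Its top face is 98 mm above the bench. It may start up to 50 mm open, too little to reach in. Fully open, the clear opening is about 240 mm (x) by 170 mm (y).
- low_door_grip (a point): on the upright wooden batten (handle) at the lower door's outer (+y) end: 18 mm thick (y), 100 mm long (x), 32 mm tall; the point is at its middle in x and y, 12 mm below its top, 20 mm above the door's top face; axes as the cabinet's, z up. With the door fully open, 33 mm stay free between the batten and the upper door's edge.
- top_door (a joint): travel (m) of the upper door towards +y: 0 = shut, where it starts and should stay. Its top face is 109 mm above the bench; it has the same batten at its outer (-y) end, reaching 141 mm above the bench.
- salt_jar_mid (a point): the tall jar: loose, pale clay, upright, 72 mm tall in all; a plain cylinder 52 mm in diameter up to 56 mm, then a fixed lid (46 mm in diameter) with a small knob (18 mm); 0.14 to 0.28 kg. It stands in the compartment under the lower door. The point is on its axis, 36 mm above its underside; z is its own upward axis.
- sauce_bowl_mid (a point): the squat open clay bowl beside the jar in the same compartment, 72 mm in diameter and 34 mm tall, about 110 mm from the jar across the cabinet (nearer or farther in x); loose; to be left. The point is on its axis, 17 mm above its underside.
- board: round flat wooden board, fixed on the bench to the right of the cabinet, 140 mm in diameter, 20 mm thick; origin at the centre of its underside, on the bench (its top is 20 mm above).
Not all that is in view belongs to the job. Of the things that look like the board, take the one that is farthest to the robot's left at the start.

How it is judged (in metres and radians):
On the way:
1. the lower door is slid open (at least 150 mm of its 180 mm) while the jar still stands in the compartment (value of joint low_door above 0.15 m and height (world z) of salt_jar_mid below 0.07 m), for 0.2 s.
At the end, for the whole second after the job is handed in: the tall jar stands upright (within 10 degrees) and at rest on the round board, its axis within 44 mm of the board's centre (its whole foot on the board); the squat bowl is within 40 mm of where it stood, and the upper door is shut to within 30 mm (horizontal distance between salt_jar_mid and board below 0.044 m and height (world z) of salt_jar_mid between 0.05 and 0.062 m and angle between salt_jar_mid's own z axis and vertical below 0.17 rad and distance of sauce_bowl_mid from where it was at the start of the episode below 0.04 m and value of joint top_door below 0.03 m and linear speed of salt_jar below 0.03 m/s); the robot touches nothing.
It fails at once if the jar is dropped or thrown (over 0.7 m/s while not held) (contact force between the fingers and salt_jar below 0.05 N and linear speed of salt_jar above 0.7 m/s).
It also fails if it takes over 56 s, if anything falls off the work surface, if the arm or the gripper's body presses on something with over 40 N, if the wrist force passes 120 N, or if a joint passes its speed limit or range.

### The arm

A 6-joint arm with a two-finger parallel gripper is mounted at the origin on the work surface. World frame = base frame: x ahead of the robot, y to its left, z up, the work surface at z = 0. Lengths are in mm, angles in rad, forces in N, time in s.
With the tool pointing down it reaches from about 275 to 750 mm from the base axis. Payload 10.2 kg.
Tool frame: the origin (TCP) lies midway between the tips of the shut fingers; the grasp point (between the pads) lies 19 mm behind it (ctrl.grasp_offset is the distance from the TCP to the grasp point, in mm); z points along the fingers, y is the line along which they close (so a half turn about z gives the same grasp; the last joint's range is limited). The gripper opens to 85 mm and grips with 20 to 120 N. Pads are 22 mm wide; open, the fingers measure 114 mm over their backs; the gripper's body (76 mm by 85 mm) begins 54 mm behind the grasp point. The pads swing forward as they close: fully open they stand 13 mm farther back than shut.
Start: joints at [1.072, 0.313, 1.498, -0, 1.331, -0.223], TCP at [142.979, 505.161, 231.294] pointing down, gripper open.
Joint ranges: [-2.94, 2.94], [-0.97, 2.17], [0.19, 2.56], [-1.23, 4.37], [0.02, 3.11], [-2.88, 2.88]. Speed limits (rad/s): [2.39, 2.39, 3.01, 3.14, 3.14, 3.14].

### API

Orientations are given as a unit quaternion [w, x, y, z].
In Python, from rig import ctrl, viewer, models gives the robot as it stands. The module is installed in compiled form; this text tells all that it offers.
- The arm moves only by the shell command python3 -m pendant 'ROWS' [OPENING] [FORCE]. ROWS is text: rows parted by semicolons, each of 4 numbers parted by spaces: the shift along the tool's x, y, z in m, then the turn about the tool's z in rad. In form: x y z yaw; .... A call has 1 to 10 rows; each row shifts and turns the commanded pose from where the row before left it, along the tool's axes as they then stand; what a row does not reach is not made up. A row lasts 1/8 s, in which the tool goes at most 62.5 mm and 10.7 degrees, less where a joint would pass 70% of its speed; a pose out of reach is approached as far as the arm can. A call is refused whole if a number of a shift passes 0.0625 or a number of a turn 0.188, either way. A call with a gripper value outside its range is refused whole. OPENING is the opening, from 0 (shut) to 1 (fully open), set as the call begins (- or left out, the last holds). The fingers move at their own pace and stop on an object; FORCE is the grip in N (left out, the last holds). Time passes only in rows, so rows that do not move let the fingers close. It gives the time, the measured TCP pose, the force, the opening and the grip force at its end, in the units of the state.
- ctrl.sense(): the state, without advancing time (a new reading comes with each control period).
- viewer.capture(name): name is "scene" or "top"; returns a dict with "color" (480x640x3 uint8, red, green, blue), "vertical_fov" (degrees; the focal length in pixels is half the picture's height over the tangent of half this angle, whatever the lens; pixels are square), "cx", "cy" (the principal point, pixels), "dist" ([k1, k2, p1, p2, k3] as OpenCV has them; the pictures are not rectified), "pose" (4x4, takes a point from camera to world coordinates). Camera axes: x right, y down, z forward; pixel columns grow to the right and rows downward; lengths in mm; the calibration is good to about 2 mm. A picture is of the moment at which its call begins. There is no depth.
- ctrl.finish_job(): hands the job in; it is judged then, once.
Trained networks look in the newest picture that a camera, given by its name, has taken for a name from the list of things; names that differ only in an ending like _2 or _b are one class to them, and where a whole thing is asked for, a point or a joint stands for the part that bears it (a point fixed in the world has none). Each returns a list of dicts, best first, with "p" (0 to 1); they miss things now and then, are a little off and sometimes report something else, mostly with a low value. They report only what shows in the picture. A call takes as long as a camera call. They do not tell look-alikes from the thing itself.
- models.boxes_of(camera, query): "at" ([x, y, z] in mm, in world coordinates, good to about 4 mm: the middle of the surface that is visible of it).
The state is a dict: "time_s": time; "joints": joint angles; "dq": joint speeds; "tau": joint torques, N m; "eef_pos": TCP position; "ee_rot": TCP orientation; "force": force on the tool from outside, world axes, zero at the start; "wrist_torque": the same for the moment, N m; "grip_width": opening from 0.0 (shut) to 1.0 (fully open); "grip_force": force on a finger pad.
Only numpy, scipy, OpenCV 4.12 (cv2) and the standard library are available. Lean on these libraries where they do the work, as an engineer would, in place of code of your own. Each camera call takes 0.05 s, during which the arm holds its last target. There are 200 camera calls.

## Working session

There is one attempt and no reset: what is moved stays moved. The work goes in short steps, Python scripts to look and compute and a shell command to move; the robot and the scene stay as the last step left them, time stands still between calls to the robot, and variables do not carry over. Pictures are saved under pics/ and viewed, at most 10 in all, crops included, and the job is handed in when it is done.

```bash
mkdir -p pics; cat > h.py <<'E'
import numpy as np, cv2
from rig import ctrl, viewer, models
def cam(c):
    f=240/np.tan(np.radians(c["vertical_fov"]/2)); K=np.array([[f,0,c["cx"]],[0,f,c["cy"]],[0,0,1.]])
    return K,np.array(c["dist"],float),np.array(c["pose"],float)
def proj(c,P):
    K,d,T=cam(c); Ti=np.linalg.inv(T)
    return cv2.projectPoints(np.array(P,float).reshape(-1,3),cv2.Rodrigues(Ti[:3,:3])[0],Ti[:3,3],K,d)[0].reshape(-1,2)
def ray(c,uv,z):
    K,d,T=cam(c); n=cv2.undistortPoints(np.array(uv,float).reshape(-1,1,2),K,d).reshape(-1,2)
    D=np.c_[n,np.ones(len(n))]@T[:3,:3].T; o=T[:3,3]
    return o+D*((z-o[2])/D[:,2])[:,None]
E
python3 - <<'E'
from h import *
for n in("scene","top"):
    c=viewer.capture(n); cv2.imwrite(f"pics/{n}0.png",c["color"][...,::-1])
    for q in("cabinet","low_door","low_door_grip","top_door","salt_jar_mid","sauce_bowl_mid","board"):
        for b in models.boxes_of(n,q): print(n,q,round(b["p"],2),np.round(b["at"],0),np.round(proj(c,b["at"])[0]))
s=ctrl.sense(); print(s["time_s"],s["ee_rot"],s["eef_pos"],s["force"],s["grip_width"])
E
```

```text
scene cabinet 0.66 [595. 115.  96.] [344. 324.]
scene low_door 0.73 [545. 171.  97.] [383. 325.]
scene low_door 0.49 [572. -55. 113.] [293. 274.]
scene top_door 0.79 [570. -56. 113.] [293. 274.]
scene board 0.88 [ 515. -559.   19.] [188. 217.]
scene board 0.84 [ 466. -366.   24.] [243. 235.]
scene board 0.7 [ 251. -432.   20.] [287. 201.]
scene board 0.25 [574. -58. 112.] [292. 275.]
top cabinet 0.77 [540.  56. 105.] [251. 192.]
top low_door 0.79 [536. 168. 100.] [202. 194.]
top low_door 0.27 [558. -60. 108.] [302. 183.]
top low_door_grip 0.67 [539. 170.  95.] [201. 193.]
top top_door 0.8 [557. -60. 108.] [302. 184.]
top board 0.73 [ 242. -445.   20.] [467. 325.]
top board 0.68 [ 502. -567.   24.] [514. 216.]
top board 0.57 [ 454. -361.   21.] [430. 236.]
0.8 [1.19754721e-05 1.37439921e-01 9.90510104e-01 3.37889658e-05] [142.97516941 505.18214234 231.32346167] [ 0.69768382  0.04556652 -0.34537149] 1.003361062520628
```

View pics/scene0.png

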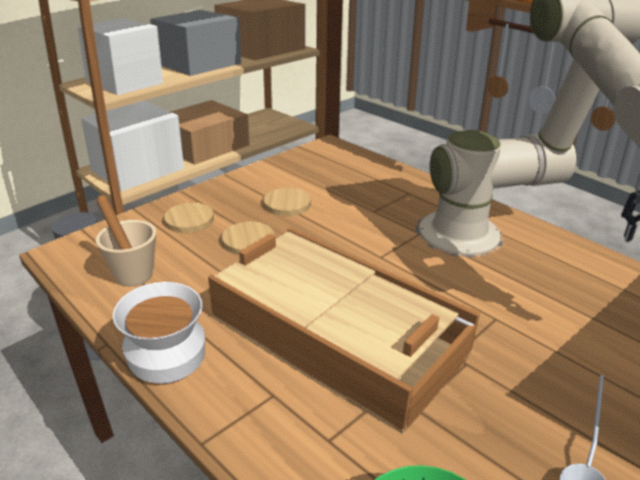

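View pics/top0.png

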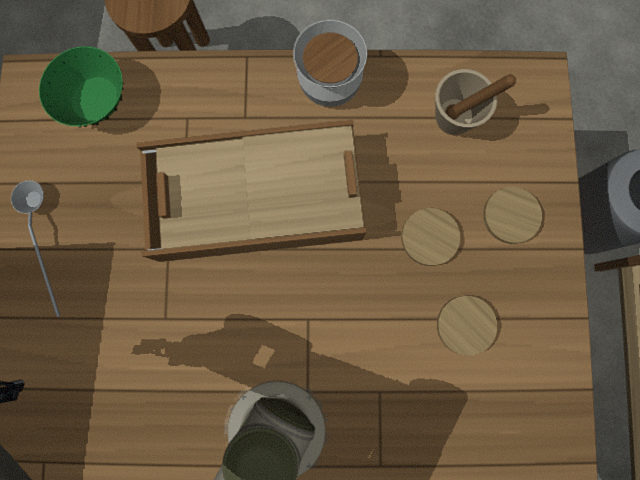

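Board look-alikes in the top view are at (432,236), y≈-361; (468,325), y≈-440; and (514,215), y≈-567. The leftmost is the one at (432,236). The lower door's batten is at (163,195) and the upper door's batten is at (350,173). I'll check these with a cabinet fit and one crop.

```bash
cat >> h.py <<'E'
from scipy.optimize import least_squares
def frame(p): c,s=np.cos(p[2]),np.sin(p[2]); return lambda P:np.c_[p[0]+c*P[:,0]-s*P[:,1],p[1]+s*P[:,0]+c*P[:,1],P[:,2]]
E
python3 - <<'E'
from h import *
c=viewer.capture("top"); s=viewer.capture("scene")
uv=[(138,146),(353,123),(365,237),(146,258)]
L=np.array([[132,250,113],[132,-250,113],[-132,-250,113],[-132,250,113.]])
uvs=np.array([(478,322),(405,389),(211,281)])  # scene: (-,+),(+,+),(+,-)
Ls=L[[3,0,1]]
r=least_squares(lambda p:np.r_[(proj(c,frame(p)(L))-uv).ravel(),(proj(s,frame(p)(Ls))-uvs).ravel()*.5],[540,60,.1])
print(r.x,np.round(r.fun,1))
np.save("cab.npy",r.x)
b=ray(c,[(163,195),(432,236)],130); print("batten",b[0]); bb=ray(c,[(432,237)],20)[0]; print("board top",bb,"scene",ray(s,[(247,237)],20)[0], ray(s,[(422,334)],125)[0])
p=r.x; d=b[0,:2]-p[:2]; print("batten in cab",d@[np.cos(p[2]),np.sin(p[2])],d@[-np.sin(p[2]),np.cos(p[2])])
im=c["color"][...,::-1].copy()
for u in proj(c,frame(p)(L)): cv2.circle(im,tuple(np.int32(np.round(u))),1,(0,0,255),-1)
for u in proj(c,[b[0],bb]): cv2.circle(im,tuple(np.int32(np.round(u))),1,(255,0,0),-1)
cv2.imwrite("pics/crop1.png",cv2.resize(im[110:290,120:480],None,fx=2.2,fy=2.2))
E
```

```text
[5.44453511e+02 5.63451453e+01 9.85913501e-02] [-0.7 -2.1  1.8 -0.5  2.6 -1.  -4.3  0.1  1.4 -5.4  2.3 -0.  -1.  -3.6]
batten [526.59514298 245.75067527 130.        ]
board top [ 450.41739558 -367.29375385   20.        ] scene [ 461.44114093 -357.43695081   20.        ] [537.89309955 256.60135503 125.        ]
batten in cab 0.8718654936750951 190.2435700483862
```

View pics/crop1.png

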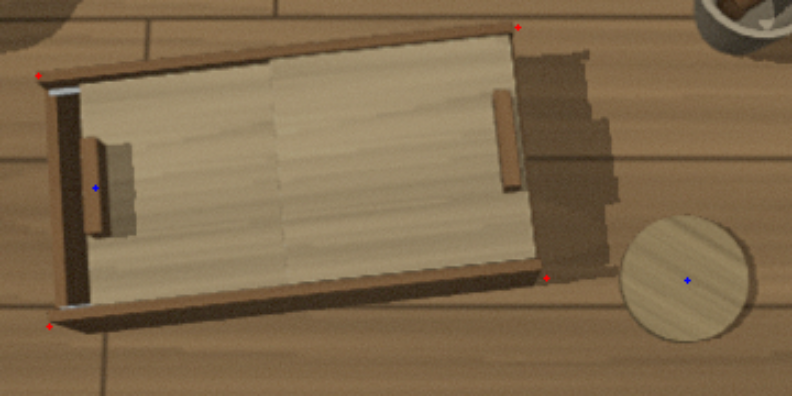

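The fit is consistent with the crop: the lower-door batten is at crop (95,187) and the chosen board at crop (686,279), which is the leftmost. Next I shut the fingers and move to just above and outside the batten, so I can push it.

```bash
python3 -m pendant '0 0 0 -0.187; 0 0 0 -0.187; -0.044 -0.032 0 0; -0.044 -0.032 0 0; -0.044 -0.032 0 0; -0.044 -0.032 0 0; -0.044 -0.032 0 0; -0.044 -0.032 0 0; -0.044 -0.032 0 0; -0.047 -0.03 0 0' 0 30 && python3 -m pendant '0 0 0.03 0; 0 0 0.03 0; 0 0 0 0; 0 0 0 0'
python3 - <<'E'
from h import *
s=ctrl.sense(); print(s["time_s"],s["eef_pos"],s["ee_rot"],s["force"])
p=np.load("cab.npy"); P=np.array(s["eef_pos"])
ims=[]
for n in("top","scene"):
    c=viewer.capture(n); im=c["color"][...,::-1].copy(); u=proj(c,P)[0]; print(n,u)
    b=models.boxes_of(n,"low_door_grip"); print([(round(x["p"],2),np.round(x["at"])) for x in b])
    x,y=np.int32(u); im[y,x]=(0,0,255); x=max(x,70);y=max(y,60); ims.append(cv2.resize(im[y-60:y+60,x-70:x+70],(560,480),interpolation=cv2.INTER_CUBIC)[:,:395])
cv2.imwrite("pics/c2.png",np.hstack(ims))
E
```

```text
time_s: 2.15
eef_pos: [522.6, 286.0, 231.4]
ee_rot: [0.0, -0.049, 0.999, 0.0]
force: [-0.5, 1.4, -0.4]
grip_width: -0.001
grip_force: 0.0
time_s: 2.65
eef_pos: [521.6, 287.5, 172.7]
ee_rot: [0.001, -0.049, 0.999, 0.0]
force: [-0.5, -0.6, 0.3]
grip_width: 0.002
grip_force: 0.0
2.65 [521.64699245 287.4620997  172.72573352] [ 9.50858026e-04 -4.91847433e-02  9.98789216e-01  2.44602261e-04] [-0.5408441  -0.5610146   0.27947741]
top [136.80870807 192.47394801]
[(0.59, array([536., 169.,  96.]))]
scene [444.58786425 317.83912914]
[(0.89, array([551., 169.,  95.]))]
```

View pics/c2.png

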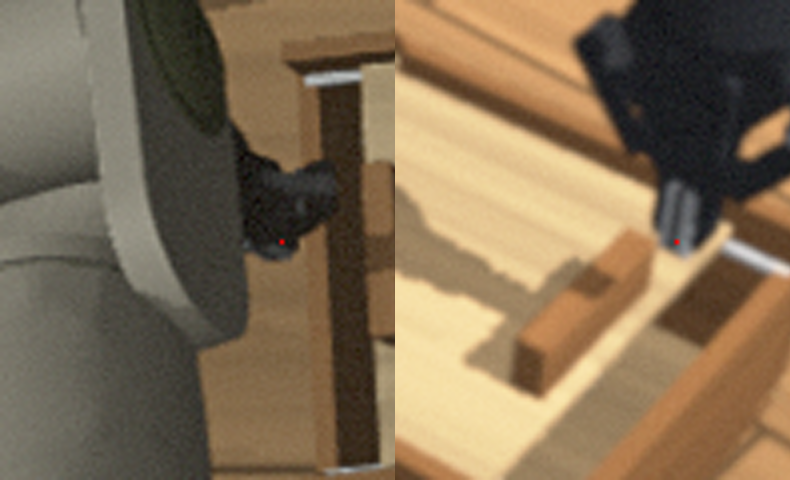

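In the top and scene crops, the projected TCP (red) falls on the real fingertips, and the fingers hang clear on the outer side of the batten. Next I go down and push.

```bash
python3 -m pendant '0 0 0.03 0; 0 0 0.027 0; 0 0 0 0; 0 -0.01 0 0; 0 -0.01 0 0; 0 -0.015 0 0; 0 -0.015 0 0; 0 -0.015 0 0; 0 -0.015 0 0; 0 -0.015 0 0' && python3 -m pendant '0 -0.015 0 0; 0 -0.015 0 0; 0 -0.01 0 0; 0 0 0 0'
```

```text
time_s: 4.1
eef_pos: [530.7, 191.6, 114.3]
ee_rot: [0.0, -0.049, 0.999, 0.0]
force: [1.0, 4.1, 0.9]
grip_width: -0.001
grip_force: 1.4
time_s: 4.6
eef_pos: [534.1, 151.9, 114.0]
ee_rot: [-0.001, -0.049, 0.999, -0.0]
force: [0.3, 0.6, 0.2]
grip_width: 0.002
grip_force: 0.0
```

```bash
python3 -m pendant '0 -0.008 0 0; 0 -0.008 0 0; 0 -0.004 0 0; 0 -0.003 0 0' && python3 -m pendant '0 -0.003 0 0; 0 -0.003 0 0; 0 0 0 0'
```

```text
time_s: 5.1
eef_pos: [536.5, 129.7, 114.1]
ee_rot: [-0.0, -0.049, 0.999, 0.0]
force: [-1.3, 2.5, -1.8]
grip_width: -0.0
grip_force: 1.1
time_s: 5.48
eef_pos: [536.8, 126.7, 114.2]
ee_rot: [-0.0, -0.049, 0.999, 0.003]
force: [-0.9, 18.1, -1.4]
grip_width: -0.0
grip_force: 9.0
```

```bash
python3 -m pendant '0 0.01 0 0; 0 0.01 0 0; 0 0 -0.05 0; 0 0 -0.05 0; 0.02 0.05 -0.02 0; 0.03 0.05 0 0; 0.03 0.05 0 0; 0.03 0.05 0 0; 0.03 0.05 0 0; 0 0 0 0' 0.85
python3 - <<'E'
from h import *
p=np.load("cab.npy"); R=np.array([[np.cos(p[2]),np.sin(p[2])],[-np.sin(p[2]),np.cos(p[2])]])
for n in("top","scene"):
    c=viewer.capture(n); im=c["color"][...,::-1].copy()
    for q in("salt_jar_mid","sauce_bowl_mid","low_door_grip"):
        for b in models.boxes_of(n,q): print(n,q,round(b["p"],2),np.round(b["at"],0),np.round(R@(b["at"][:2]-p[:2])),np.round(proj(c,b["at"])[0]))
    u=np.int32(proj(c,frame(p)(np.array([[0,130,60.]])))[0]); x,y=u; x=max(x,65)
    im=cv2.resize(im[y-60:y+60,x-65:x+65],(520,480),interpolation=cv2.INTER_CUBIC)[:,:395] if 0 else cv2.resize(im[y-60:y+60,x-65:x+65],(390,360),interpolation=cv2.INTER_CUBIC); print("off",x-65,y-60)
    ims=[im] if n=="top" else [ims[0],im]
cv2.imwrite("pics/c3.png",np.hstack(ims))
E
```

```text
time_s: 6.72
eef_pos: [369.5, 381.2, 234.7]
ee_rot: [0.0, -0.052, 0.999, 0.0]
force: [0.3, -0.7, 0.4]
grip_width: 0.851
grip_force: 0.0
top salt_jar_mid 0.6 [474. 192.  77.] [-57. 142.] [193. 223.]
top sauce_bowl_mid 0.95 [602. 222.  33.] [ 74. 160.] [188. 174.]
top low_door_grip 0.81 [547.  97.  99.] [ 6. 40.] [233. 189.]
top low_door_grip 0.42 [546.  43. 109.] [ -0. -14.] [256. 189.]
off 133 140
scene salt_jar_mid 0.69 [498. 210.  64.] [-31. 158.] [412. 336.]
scene sauce_bowl_mid 0.75 [572. 215.  36.] [ 43. 155.] [389. 366.]
scene low_door_grip 0.69 [564. 103.  97.] [24. 44.] [350. 313.]
off 326 279
```

View pics/c3.png

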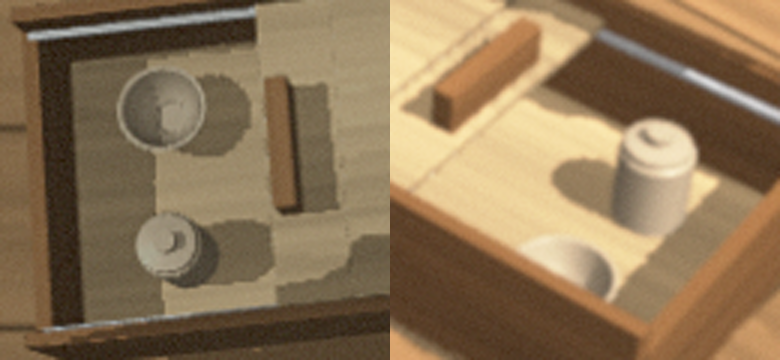

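Left (top crop): the jar's knob is at (174,240), full-picture (191,220), and the bowl is at (162,108). Right (scene crop): the knob is at (655,132), full-picture (414.5,323). The door is fully open.

```bash
python3 - <<'E'
from h import *
p=np.load("cab.npy"); R=np.array([[np.cos(p[2]),np.sin(p[2])],[-np.sin(p[2]),np.cos(p[2])]])
c=viewer.capture("top"); s=viewer.capture("scene")
for a,b,z in[((191,220),(414.5,323),84),((189.5,220.7),(416,327.5),76)]:
    A=ray(c,[a],z)[0];B=ray(s,[b],z)[0]; t=least_squares(lambda x:np.r_[proj(c,x)[0]-a,proj(s,x)[0]-b],[490,200,80.]); print(A,B,t.x,t.cost,R@(t.x[:2]-p[:2]))
# board triangulation and fit of batten
for a,b,x0 in[((431.5,236.6),(246.5,235.5),[455,-365,20.])]:
    t=least_squares(lambda x:np.r_[proj(c,x)[0]-a,proj(s,x)[0]-b],x0); print(t.x,t.cost, ray(c,[a],20),ray(s,[b],20))
print(ctrl.sense()["eef_pos"],ctrl.sense()["ee_rot"])
E
```

```text
[479.34364263 194.18192528  84.        ] [482.08669156 202.05960028  84.        ] [478.71507604 197.618129    79.2050203 ] 1.1458907872318345 [-51.5134553  147.05768129]
[479.28151668 199.90646927  76.        ] [482.78819055 207.4807451   76.        ] [478.94255629 203.14285831  70.89977068] 0.813010019778405 [-50.7432712  152.53319019]
[ 453.0138899  -367.98090591   15.76702714] 0.33739760369039457 [[ 451.38733905 -366.11984733   20.        ]] [[ 457.74462807 -364.19914964   20.        ]]
[371.86293943 378.52092761 234.30948457] [ 2.19423545e-05 -4.85982697e-02  9.98818406e-01 -1.34068683e-05]
```

```bash
python3 -m pendant '-0.0225 -0.047 0 0; -0.0225 -0.047 0 0; -0.0225 -0.047 0 0; -0.0225 -0.047 0 0; 0 0 0.05 0; 0 0 0.05 0; 0 0 0 0' 1
python3 - <<'E'
from h import *
s=ctrl.sense(); P=np.array(s["eef_pos"]); print(P)
for n in("top","scene"):
    c=viewer.capture(n); im=c["color"][...,::-1].copy(); 
    for q,col in((P,(0,0,255)),([480,200,84],(255,0,0))):
        u=np.int32(proj(c,q)[0]); print(n,u); im[u[1],u[0]]=col
    x,y=max(u[0],65),u[1]; im=cv2.resize(im[y-60:y+60,x-65:x+65],(390,360),interpolation=cv2.INTER_CUBIC); print("off",x-65,y-60)
    ims=[im] if n=="top" else [ims[0],im]
cv2.imwrite("pics/c4.png",np.hstack(ims))
E
```

```text
time_s: 8.1
eef_pos: [477.9, 200.1, 131.9]
ee_rot: [-0.003, -0.049, 0.999, -0.0]
force: [0.5, -0.1, 0.8]
grip_width: 1.0
grip_force: 0.0
[477.92855446 200.09332874 131.94318831]
top [182 216]
top [188 219]
off 123 159
scene [417 302]
scene [414 322]
off 349 262
```

View pics/c4.png

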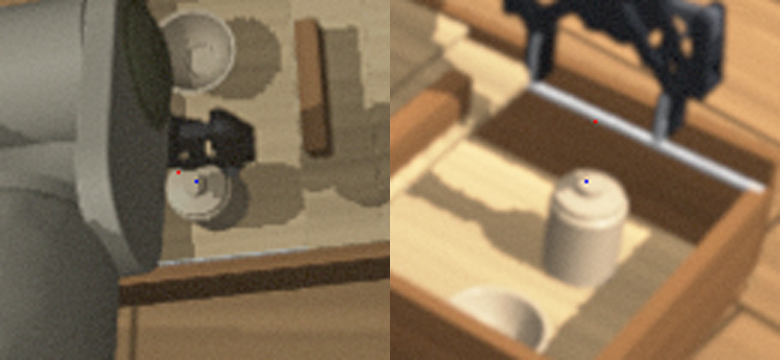

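```bash
python3 -m pendant '-0.002 0 0.025 0; 0 0 0.025 0; 0 0 0.02 0; 0 0 0.02 0; 0 0 0.01 0; 0 0 0 0' && python3 -m pendant '0 0 0 0; 0 0 0 0; 0 0 0 0; 0 0 0 0; 0 0 0 0; 0 0 0 0' 0.3 40
```

```text
time_s: 8.95
eef_pos: [482.1, 201.1, 35.2]
ee_rot: [0.001, -0.049, 0.999, 0.0]
force: [-0.5, 0.9, -0.2]
grip_width: 0.999
grip_force: 0.0
time_s: 9.7
eef_pos: [482.0, 201.1, 35.4]
ee_rot: [0.001, -0.049, 0.999, 0.0]
force: [-2.9, 1.4, 6.6]
grip_width: 0.594
grip_force: 41.1
```

```bash
python3 -m pendant '0 0 -0.01 0; 0 0 -0.02 0; 0 0 -0.03 0; 0 0 -0.035 0; 0 0 -0.035 0; 0 0 -0.035 0; 0 0 0 0' && python3 -m pendant '0.003 -0.02 0 0; 0.004 -0.03 0 0; 0.006 -0.04 0 0; 0.006 -0.04 0 0; 0.006 -0.04 0 0; 0.006 -0.04 0 0; 0.006 -0.04 0 0; 0.006 -0.04 0 0; 0.006 -0.04 0 0; 0.006 -0.04 0 0' && python3 -m pendant '0.006 -0.04 0 0; 0.006 -0.04 0 0; 0.006 -0.04 0 0; 0.006 -0.04 0 0; 0.005 -0.03 0 0; 0.003 -0.02 0 0; 0 0 0.03 0; 0 0 0.03 0; 0 0 0 0; 0 0 0 0'
python3 - <<'E'
from h import *
s=ctrl.sense(); P=np.array(s["eef_pos"]); print(P)
for n in("top","scene"):
    c=viewer.capture(n); im=c["color"][...,::-1].copy()
    for q in("salt_jar_mid","board","sauce_bowl_mid"):
        for b in models.boxes_of(n,q): print(n,q,round(b["p"],2),np.round(b["at"]),np.round(proj(c,b["at"])[0]))
    for q,col in(([454,-366,20],(255,0,0)),(P,(0,0,255))):
        u=np.int32(proj(c,q)[0]); print(n,u); im[u[1],u[0]]=col
    x,y=u; im=cv2.resize(im[y-60:y+60,x-65:x+65],(390,360),interpolation=cv2.INTER_CUBIC); print("off",x-65,y-60)
    ims=[im] if n=="top" else [ims[0],im]
cv2.imwrite("pics/c5.png",np.hstack(ims))
E
```

```text
time_s: 10.58
eef_pos: [482.3, 201.0, 201.8]
ee_rot: [0.002, -0.049, 0.999, 0.0]
force: [-0.5, 0.5, -3.6]
grip_width: 0.597
grip_force: 42.3
time_s: 11.82
eef_pos: [462.2, -173.7, 198.0]
ee_rot: [-0.001, -0.049, 0.999, 0.001]
force: [0.7, -0.0, -2.8]
grip_width: 0.595
grip_force: 42.4
time_s: 13.08
eef_pos: [451.9, -385.0, 140.0]
ee_rot: [0.0, -0.049, 0.999, -0.0]
force: [0.3, 0.1, -2.6]
grip_width: 0.595
grip_force: 42.8
[ 451.91959227 -385.0422763   140.00713691]
top board 0.94 [ 240. -446.   20.] [468. 326.]
top board 0.73 [ 487. -612.   24.] [532. 222.]
top sauce_bowl_mid 0.62 [603. 225.  33.] [187. 174.]
top [431 235]
top [451 227]
off 386 167
scene salt_jar_mid 0.93 [ 469. -371.  153.] [238. 192.]
scene board 0.91 [ 513. -558.   23.] [188. 215.]
scene board 0.75 [ 462. -368.   23.] [244. 234.]
scene board 0.65 [ 251. -432.   20.] [287. 201.]
scene board 0.16 [578. 102.  86.] [345. 321.]
scene sauce_bowl_mid 0.79 [578. 213.  36.] [386. 367.]
scene [247 234]
scene [240 192]
off 175 132
```

View pics/c5.png

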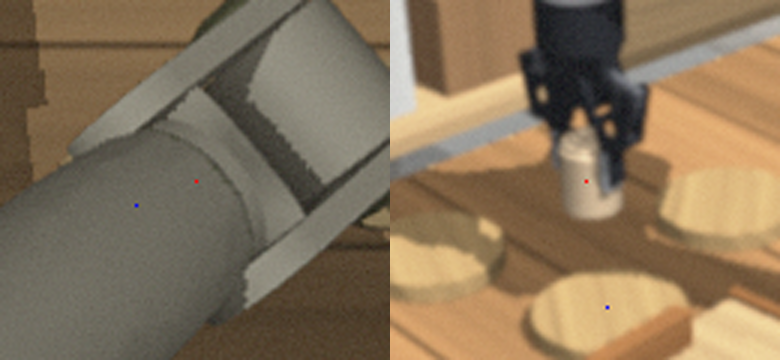

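The scene crop shows the jar gripped upright at (590,180), in front of the three boards. The chosen board's centre (blue, (607,307)) matches its ellipse. I need about +19 mm in y before descending.

```bash
python3 -m pendant '-0.003 0.01 0 0; -0.002 0.009 0 0; 0 0 0.02 0; 0 0 0.025 0; 0 0 0.02 0; 0 0 0.015 0; 0 0 0.008 0; 0 0 0.004 0; 0 0 0 0; 0 0 0 0' && python3 -m pendant '0 0 0.002 0; 0 0 0.001 0; 0 0 0 0'
```

```text
time_s: 14.72
eef_pos: [455.0, -365.7, 47.8]
ee_rot: [0.0, -0.049, 0.999, -0.0]
force: [-0.6, 0.2, -2.7]
grip_width: 0.594
grip_force: 42.8
time_s: 15.1
eef_pos: [454.8, -365.4, 44.2]
ee_rot: [-0.0, -0.049, 0.999, 0.0]
force: [0.3, 0.4, -2.5]
grip_width: 0.591
grip_force: 42.8
```

```bash
python3 -m pendant '0 0 0.0005 0; 0 0 0.0005 0; 0 0 0 0' && python3 -m pendant '0 0 0.0005 0; 0 0 0.0005 0; 0 0 0 0'
```

```text
time_s: 15.48
eef_pos: [454.8, -365.5, 43.5]
ee_rot: [0.0, -0.049, 0.999, -0.0]
force: [-1.8, 1.0, -0.3]
grip_width: 0.592
grip_force: 43.1
time_s: 15.85
eef_pos: [454.9, -365.5, 43.5]
ee_rot: [0.0, -0.049, 0.999, -0.0]
force: [-3.8, 4.3, 9.3]
grip_width: 0.596
grip_force: 44.0
```

The jar has touched down: the force went from -2.5 N to +9 N. I'll ease off, check from the scene camera, then release.

```bash
python3 -m pendant '0 0 -0.0005 0; 0 0 0 0' 
python3 - <<'E'
from h import *
c=viewer.capture("scene"); im=c["color"][...,::-1].copy()
u=np.int32(proj(c,[454.9,-365.5,20])[0]); print(u)
cv2.imwrite("pics/c6.png",cv2.resize(im[u[1]-60:u[1]+40,u[0]-65:u[0]+65],(650,500),interpolation=cv2.INTER_CUBIC))
E
```

```text
time_s: 16.1
eef_pos: [454.9, -365.5, 43.5]
ee_rot: [0.0, -0.049, 0.999, -0.0]
force: [-2.8, 3.4, 7.2]
grip_width: 0.588
grip_force: 43.6
[247 234]
```

View pics/c6.png

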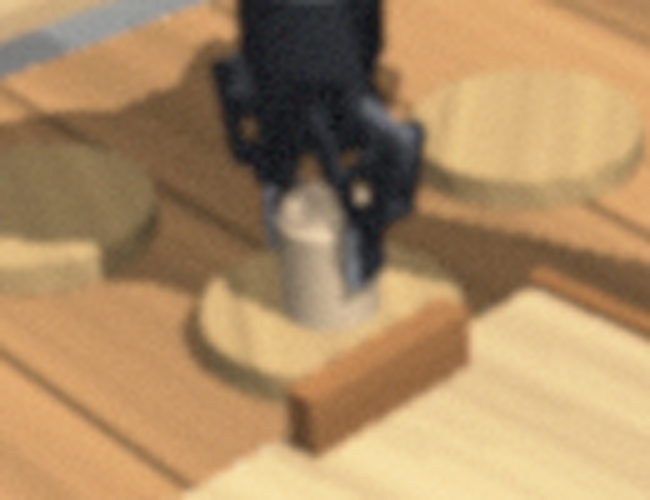

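The jar's foot is centred at (330,308), and the board's ellipse spans x 198–465 around (331,308), so it is well centred. Next I release and rise.

```bash
python3 -m pendant '0 0 0 0; 0 0 0 0; 0 0 0 0' 0.7 20 && python3 -m pendant '0 0 0 0; 0 0 0 0; 0 0 0 0; 0 0 -0.02 0; 0 0 -0.03 0; 0 0 -0.04 0; 0 0 -0.05 0; 0.03 0 -0.03 0; 0.04 0 0 0; 0 0 0 0' 1 && python3 -m pendant '0.06 0 0 0; 0.05 0 0 0; 0 0 0 0; 0 0 0 0'
python3 - <<'E'
from h import *
ims=[]
for n in("scene","top"):
    c=viewer.capture(n); im=c["color"][...,::-1].copy()
    for q in("salt_jar_mid","sauce_bowl_mid","top_door"):
        for b in models.boxes_of(n,q)[:2]: print(n,q,round(b["p"],2),np.round(b["at"]))
    u=np.int32(proj(c,[454.9,-365.5,20])[0]); ims.append(cv2.resize(im[u[1]-60:u[1]+60,u[0]-65:u[0]+65],(390,360),interpolation=cv2.INTER_CUBIC))
cv2.imwrite("pics/c7.png",np.hstack(ims))
E
```

```text
time_s: 16.52
eef_pos: [454.9, -365.5, 42.7]
ee_rot: [0.0, -0.049, 0.999, -0.0]
force: [-0.4, 0.7, -0.5]
grip_width: 0.701
grip_force: 0.0
time_s: 17.77
eef_pos: [383.7, -372.6, 213.3]
ee_rot: [0.0, -0.048, 0.999, -0.0]
force: [1.0, 0.1, -1.0]
grip_width: 1.0
grip_force: 0.0
time_s: 18.27
eef_pos: [276.5, -383.2, 212.9]
ee_rot: [0.0, -0.049, 0.999, -0.0]
force: [0.1, -0.8, 0.4]
grip_width: 1.002
grip_force: 0.0
scene salt_jar_mid 0.85 [ 469. -346.   62.]
scene salt_jar_mid 0.31 [576. 100.  87.]
scene sauce_bowl_mid 0.82 [575. 217.  35.]
scene top_door 0.58 [574. -53. 111.]
top salt_jar_mid 0.58 [ 449. -358.   83.]
top sauce_bowl_mid 0.88 [601. 225.  34.]
top top_door 0.83 [554. -61. 108.]
```

View pics/c7.png

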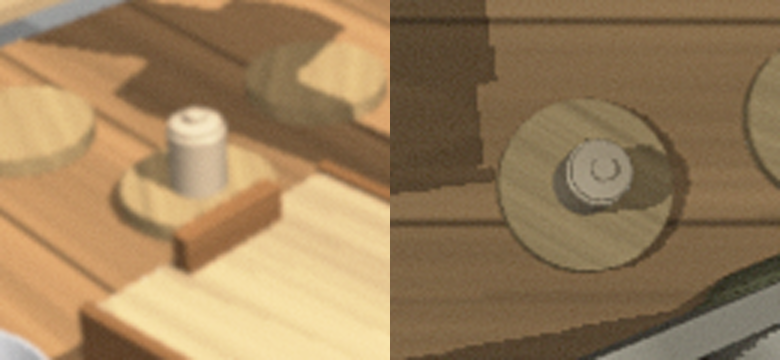

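The jar stands upright and centred on the chosen board (top crop: foot around (588,185), board centre (587,185)). The bowl and upper door haven't moved, and the arm is clear.

```bash
python3 -c "
from rig import ctrl
print(ctrl.finish_job())"
```

```text
the job is handed in; nothing more can be done
None
```

I handed the job in after about 18 s of robot time: the lower door is fully open and the tall jar stands upright, centred on the leftmost board. The bowl and upper door were unmoved in the last pictures, and I haven't seen the judge's result.

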